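# Shift the tube roller into the blue gear and start it

### The arm

A 6-joint arm with a two-finger parallel gripper is mounted at the origin on a cart in front of the work surface, level with it; the furniture and walls round the work are solid. World frame = base frame: x ahead of the robot, y to its left, z up, the work surface at z = 0. Lengths are in m, angles in rad, forces in N, time in s.
With the tool pointing down it reaches from about 0.35 to 1 m from the base axis. Payload 7.1 kg.
Tool frame: the origin (TCP) lies midway between the tips of the shut fingers; the grasp point (between the pads) lies 19 mm behind it (robot.tcp_to_grasp is the distance from the TCP to the grasp point, in m); z points along the fingers, y is the direction in which the jaws open and shut (so a half turn about z gives the same grasp; the last joint's range is limited). The gripper opens to 85 mm and grips with 20 to 120 N. Pads are 22 mm wide; open, the fingers measure 114 mm over their backs; the gripper's body (76 mm by 85 mm) begins 54 mm behind the grasp point. The pads swing forward as they close: fully open they stand 13 mm farther back than shut.
Start: joints at [1.269, 0.423, 1.63, -0, 1.089, -0.019], TCP at [0.174, 0.6, 0.231] pointing down, gripper open.
Joint ranges: [-3, 3], [-0.9, 2.11], [0.09, 2.58], [-1.31, 4.45], [0.11, 2.69], [-2.54, 2.54]. Speed limits (rad/s): [2.39, 2.39, 3.01, 3.14, 3.14, 3.14].

### API

Orientations are given as a 3x3 rotation matrix whose columns are the frame's x, y, z axes.
In Python, from workcell import robot gives the robot as it stands.
- The arm moves only by the tool step_arm, never from a script. Its argument "increments" is a list of rows, each an object with "turn": the turn, a rotation vector about the tool's x, y, z in units of 10 degrees (1.0 is 10 degrees), a list of three; "slide": the shift along the tool's x, y, z in units of 30 mm (1.0 is 30 mm), a list of three; "fingers": the opening, from -1 (shut) to 1 (fully open), so that 0 is half open. In form: [{"turn": [wx, wy, wz], "slide": [dx, dy, dz], "fingers": fingers}, ...]. A call has 1 to 10 rows; each row is the pose to reach, as a shift and turn from the pose commanded when the call began, along the tool's axes at that moment; what a row does not reach only later rows make up. A row lasts 1/8 s, in which the tool goes at most 62.5 mm and 10.7 degrees, less where a joint would pass 70% of its speed; a pose out of reach is approached as far as the arm can. A call with a gripper value outside its range is refused whole. The fingers move at their own pace and stop on an object; "force" is the grip in N (left out, the last holds). Time passes only in rows, so rows that repeat a pose let the fingers close. It gives the time, the measured TCP pose, the force and the opening at its end, in the units of the state.
- robot.get_obs(): the state, without advancing time (a new reading comes with each control period).
- robot.get_image(name): name is "scene" or "top" or "wrist"; returns a dict with "frame" (400x640x3 uint8, red, green, blue), "fx", "fy", "cx", "cy" (pixels), "cam_to_world" (4x4, takes a point from camera to world coordinates); the wrist camera has in their place "T_tool_cam" (4x4, takes a point from camera to tool coordinates, whose origin is the TCP and whose axes are the flange's). Camera axes: x right, y up, looking along -z (the intrinsics and any distortion apply to the point x, -y, -z); pixel columns grow to the right and rows downward; lengths in m; the calibration is good to about 2 mm. The wrist camera is an equidistant fisheye: a pixel r from the principal point sees the ray r / f radians off the axis. A picture is of the moment at which its call begins: read the wrist's pose just before it. There is no depth.
- robot.finish_job(): hands the job in, once; it reports no verdict.
Trained networks look in the newest picture that a camera, given by its name, has taken for a name from the list of things; names that differ only in an ending like _2 or _b are one class to them, and where a whole thing is asked for, a point or a joint stands for the part that bears it (a point fixed in the world has none). Each returns a list of dicts, best first, with "score" (0 to 1); they miss things now and then, are a little off and sometimes report something else, mostly with a low value. They report only what shows in the picture. A call takes as long as a camera call.
- robot.cut_out(thing, camera): "pixels" (400x640 bool, what is visible of it) and "xy" ([column, row] in pixels, amid what is visible of it).
The state is a dict: "t": time; "q": joint angles; "qvel": joint speeds; "joint_torque": joint torques, N m; "position": TCP position; "tcp_rot": TCP orientation; "ft_force": force on the tool from outside, world axes, zero at the start; "moment": the same for the moment, N m; "grip_width": finger opening in m.
Only numpy, scipy, OpenCV 4.12 (cv2) and the standard library are available. Lean on these libraries where they do the work, as an engineer would, in place of code of your own. Each camera call takes 0.05 s, during which the arm holds its last target.

### The job

Push the black-gripped selector lever of the tube roller mixer through its H-shaped gate into the slot with the blue disc, fully home, and then press the green start button all the way in and let it come back up. Only push with the fingers: do not pinch the lever, do not press the button before the lever is home, and leave the two bottles and the beaker where they stand.

Things in the scene. Friction and masses are not known exactly. Their poses are not given: they have to be found in the camera images.
- mixer: Tube roller mixer, fixed. Origin: at table height under the lever's pivot; x to its back, y along it to the rollers (left), z up. mm: white gearbox x -72..72, y -80..80, top 100 high; roller bed with two blood tubes lying on it x -50..50, y 80..200, to 75 high; end block with the start button x -50..50, y 200..246, 72 high. A wall stands behind the table at world x = 0.66 m
- gate (a point): Centre of the H-shaped opening in the aluminium gate plate on the gearbox, at the plate's top. Two lanes along the mixer's x, at y +14.5 mm (left) and -14.5 mm (right), 14 mm wide, ending at x +-21 mm, joined only by a 16 mm wide cross passage at x = 0. The four slots are the lane ends
- pivot (a point): The lever's pivot, 30 mm above the table inside the gearbox; the lever tilts both ways about it. Its steel stem, 10 mm thick, comes up through the gate. It stays where it is left; about 2.5 N at the grip moves it. It starts anywhere along the left lane and can change lane only in the cross passage
- grip (a point): Centre of the lever's black grip, a rounded block 34 x 34 mm and 40 mm tall, faces along the mixer's x and y; 130 mm from the pivot, so 160 mm above the table upright and about 154 in a slot. In the mixer's frame it is at about x = +-30 mm fully home in a slot, x = 0 in the cross passage, y = +-27 mm in the left/right lane (4 mm side play)
- lever_fore (a joint): Lever tilt along the mixer's x, rad: 0 in the cross passage (free to change lane within about +-0.04), about +0.23 fully home in a back slot, about -0.23 fully home in a front slot
- lever_side (a joint): Lever tilt along the mixer's y, rad: about +0.21 in the left lane, about -0.21 in the right lane (+-0.03 play)
- mark_blue: Blue disc, 18 mm across, 2 mm thick, fixed on the gate plate beyond the end of the slot to be chosen: in the mixer's frame x = +45 (back) or -45 mm (front), y = -22 mm (right lane). Origin: centre of its underside, 100 mm above the table
- mark_orange: Orange disc like the blue one, at the other slot of the right lane (the wrong slot)
- start (a joint): Travel of the green start button, m: 0 up, 0.006 fully pressed; it springs back and takes about 5 N to press fully
- start_top (a point): Centre of the top of the green round start button (28 mm across, pressed straight down), on the mixer's end block
- stain_bottle: Loose brown bottle with red cap, 55 mm across, 115 tall, right of the gearbox; leave it alone. Origin: centre of its underside
- beaker: Loose glass beaker, 44 mm across, 55 tall, in front of the mixer; leave it alone. Origin: centre of its underside
- oil_bottle: Loose small brown bottle with black cap, 28 mm across, 60 tall, in front of the gearbox; leave it alone. Origin: centre of its underside

How it is judged:
On the way, in this order (a step that is already met when the one before it is completed fails the run):
1. the lever is fully home in the slot with the blue disc (((x of mark_blue in the frame of mixer above 0 m and value of joint lever_fore above 0.19 rad and value of joint lever_side below -0.15 rad) or (x of mark_blue in the frame of mixer below 0 m and value of joint lever_fore below -0.19 rad and value of joint lever_side below -0.15 rad))), for 0.2 s.
2. the start button is pressed in (value of joint start above 0.0045 m), for 0.02 s.
At the end, for the whole second after the job is handed in: The lever is home in the slot with the blue disc (tilted at least 0.19 of about 0.23 rad toward that slot's end, and in the right lane), the start button has been pressed at least 4.5 of 6 mm after that and is up again, and the bottles and beaker stand within 20 mm of where they were (((x of mark_blue in the frame of mixer above 0 m and value of joint lever_fore above 0.19 rad and value of joint lever_side below -0.15 rad) or (x of mark_blue in the frame of mixer below 0 m and value of joint lever_fore below -0.19 rad and value of joint lever_side below -0.15 rad)) and value of joint start below 0.002 m and distance of each of stain_bottle, beaker, oil_bottle from where it was at the start of the episode below 0.02 m and linear speed of each of stain_bottle, beaker, oil_bottle below 0.02 m/s); the robot touches nothing.
It fails at once if the lever's grip is pinched (fingers press on two opposite faces at once) (contact force between each of grip_f, grip_b and the fingers above 1.5 N or contact force between each of grip_l, grip_r and the fingers above 1.5 N).
It fails at once if the start button is pressed before the lever is home in the blue slot (value of joint start above 0.003 m and not ((x of mark_blue in the frame of mixer above 0 m and value of joint lever_fore above 0.17 rad and value of joint lever_side below -0.15 rad) or (x of mark_blue in the frame of mixer below 0 m and value of joint lever_fore below -0.17 rad and value of joint lever_side below -0.15 rad))).
It fails at once if the brown bottle is shifted or lifted (distance of stain_bottle from where it was at the start of the episode above 0.02 m).
It fails at once if the beaker is shifted or lifted (distance of beaker from where it was at the start of the episode above 0.02 m).
It fails at once if the small oil bottle is shifted or lifted (distance of oil_bottle from where it was at the start of the episode above 0.02 m).
It also fails if it takes over 64 s, if anything falls off the work surface, if the arm or the gripper's body presses on something with over 40 N, if the wrist force passes 120 N, or if a joint passes its speed limit or range.

## Working session

There is one attempt and no reset: what is moved stays moved. The work goes in short steps, Python scripts to look and compute and a tool call to move; the robot and the scene stay as the last step left them, time stands still between calls to the robot, and variables do not carry over. Pictures are saved under pics/ and viewed, and the job is handed in when it is done.

Besides the shell and the picture viewer there is one more tool, called as a command line: name --argument value ..., lists and objects as JSON in quotes. step_arm: Moves the arm, as the interface text tells. Its arguments: {"type":"object","properties":{"increments":{"type":"array"},"force":{"type":"number"}},"required":["increments"]}

```bash
mkdir -p pics; ls; python3 - <<'E'
from workcell import robot
import cv2
o=robot.get_obs();print({k:(v.round(3).tolist() if hasattr(v,'round') and hasattr(v,'tolist') else v) for k,v in o.items()})
for n in ["scene","top"]:
    im=robot.get_image(n);cv2.imwrite(f"pics/{n}0.png",im["frame"][:,:,::-1]);print(n,im["fx"],im["fy"],im["cx"],im["cy"],im["cam_to_world"])
    for t in ["mixer","gate","grip","mark_blue","mark_orange","start_top","stain_bottle","beaker","oil_bottle"]:
        try:
            print(t,[(round(r["score"],2),r["xy"],int(r["pixels"].sum())) for r in robot.cut_out(t,n)[:3]])
        except Exception as e: print(t,e)
E
```

```text
pics
{'t': 0.0, 'q': [1.269, 0.424, 1.631, -0.0, 1.089, -0.019], 'qvel': [0.0, -0.001, 0.002, 0.002, 0.001, 0.0], 'joint_torque': [0.0, -55.74, -28.175, 0.0, 0.007, -0.0], 'position': [0.174, 0.6, 0.231], 'tcp_rot': [[-0.96, 0.279, -0.0], [0.279, 0.96, -0.002], [0.0, -0.002, -1.0]], 'ft_force': [0.238, 0.486, 0.233], 'moment': [0.006, 0.004, 0.015], 'grip_width': 0.0853013271096048}
scene 444.09497775173395 444.09497775173395 321.3052805015507 194.9370040009167 [[ 0.86076463  0.29268403 -0.41643764  0.10283702]
 [-0.50882961  0.47341798 -0.71900476 -0.50100619]
 [-0.01329214  0.83078967  0.55642775  0.63554344]
 [ 0.          0.          0.          1.        ]]
mixer [(0.55, [329.4, 231.6], 7916)]
gate [(0.91, [332.0, 229.8], 8003)]
grip [(0.88, [333.4, 200.5], 558)]
mark_blue [(0.58, [323.6, 238.0], 42), (0.55, [298.3, 176.7], 57)]
mark_orange []
start_top [(0.43, [296.4, 178.4], 81)]
stain_bottle [(0.76, [369.2, 285.7], 1512)]
beaker [(0.84, [288.6, 258.4], 574)]
oil_bottle [(0.59, [302.8, 284.8], 389)]
top 488.0323426577212 488.0323426577212 320.96248730541174 208.96260600452214 [[ 0.00382658  0.98694948 -0.16098473  0.29652298]
 [-0.99989683  0.00600519  0.01304869  0.15733076]
 [ 0.01384514  0.16091819  0.98687063  1.13680052]
 [ 0.          0.          0.          1.        ]]
mixer [(0.95, [324.7, 202.9], 8095)]
gate [(0.78, [328.0, 205.3], 8179)]
grip [(0.84, [340.3, 199.1], 296)]
mark_blue [(0.49, [356.8, 223.8], 48)]
mark_orange [(0.39, [362.4, 185.3], 57)]
start_top [(0.67, [249.4, 193.2], 119)]
stain_bottle [(0.65, [402.7, 215.4], 564)]
beaker [(0.65, [339.2, 252.3], 296)]
oil_bottle [(0.7, [339.6, 253.5], 297), (0.63, [359.8, 253.7], 121)]
```

```bash
python3 - <<'E'
import cv2
a=cv2.imread("pics/top0.png")[130:290,210:440];cv2.imwrite("pics/topc.png",cv2.resize(a,None,fx=3.4,fy=3.4,interpolation=cv2.INTER_CUBIC))
a=cv2.imread("pics/scene0.png")[130:330,240:440];cv2.imwrite("pics/scenec.png",cv2.resize(a,None,fx=3,fy=3,interpolation=cv2.INTER_CUBIC))
E
```

```text
(no output)
```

View pics/topc.png

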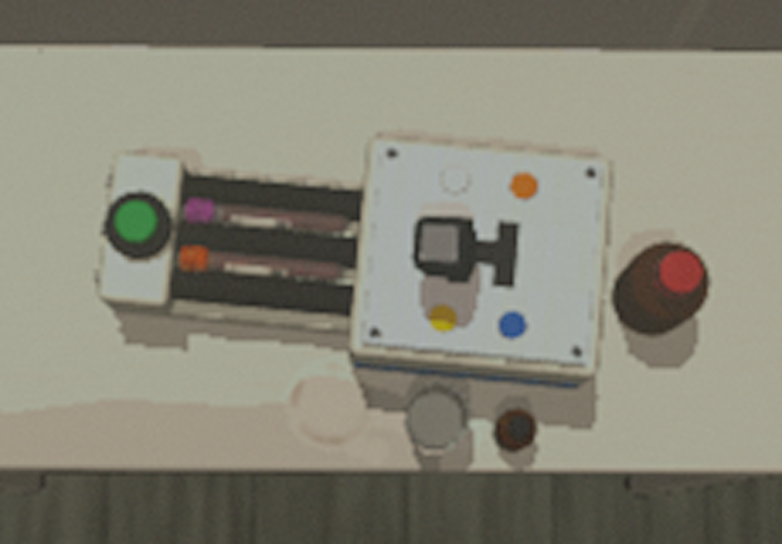

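View pics/scenec.png

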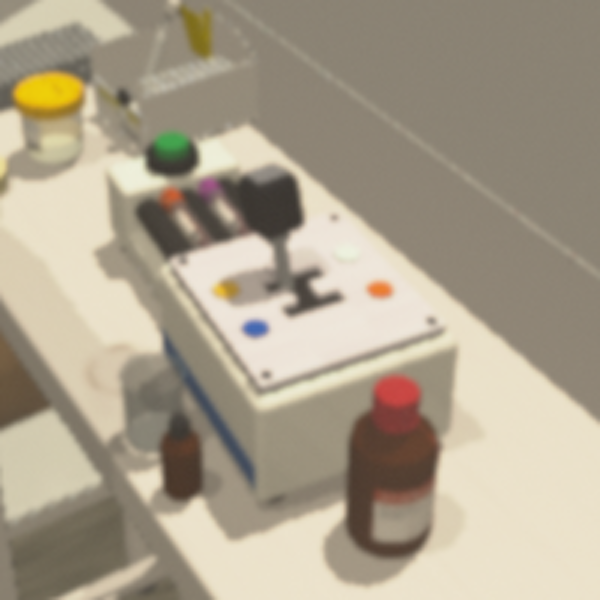

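```bash
cat > h.py <<'E'
import numpy as np
C={"scene":(444.095,321.305,194.937,np.array([[ 0.86076463,0.29268403,-0.41643764,0.10283702],[-0.50882961,0.47341798,-0.71900476,-0.50100619],[-0.01329214,0.83078967,0.55642775,0.63554344]])),
"top":(488.032,320.962,208.963,np.array([[ 0.00382658,0.98694948,-0.16098473,0.29652298],[-0.99989683,0.00600519,0.01304869,0.15733076],[ 0.01384514,0.16091819,0.98687063,1.13680052]]))}
def ray(c,u,v):
    f,cx,cy,T=C[c];d=T[:,:3]@np.array([(u-cx)/f,-(v-cy)/f,-1]);return T[:,3],d
def atz(c,u,v,z):
    o,d=ray(c,u,v);return o+d*(z-o[2])/d[2]
def proj(c,p):
    f,cx,cy,T=C[c];q=T[:,:3].T@(np.array(p)-T[:,3]);return np.array([cx+f*q[0]/-q[2],cy-f*q[1]/-q[2]])
def tri(a,b):
    A=[];B=[]
    M=np.zeros((3,3));r=np.zeros(3)
    for c,u,v in (a,b):
        o,d=ray(c,u,v);d=d/np.linalg.norm(d);P=np.eye(3)-np.outer(d,d);M+=P;r+=P@o
    return np.linalg.solve(M,r)
E
python3 - <<'E'
from h import *
t=lambda x,y:(210+(x+.5)/3.4-.5,130+(y+.5)/3.4-.5)
s=lambda x,y:(240+(x+.5)/3-.5,130+(y+.5)/3-.5)
P={}
for n,top,sc,m in [("blue",(512,324),(256,328),(-45,-22,102)),("orange",(524,186),(379,290),(45,-22,102)),("yellow",(442,318),(225,290),(-45,22,102)),("white",(455,179),(347,250),(45,22,102))]:
    P[n]=(atz("top",*t(*top),.102),m);print(n,P[n][0].round(4),atz("scene",*s(*sc),.102).round(4),tri(("top",*t(*top)),("scene",*s(*sc))).round(4))
M=np.array([v[1] for v in P.values()])/1e3;W=np.array([v[0] for v in P.values()])
M=np.vstack([M]); 
def fit(M,W):
    a=M[:,:2]-M[:,:2].mean(0);b=W[:,:2]-W[:,:2].mean(0)
    th=np.arctan2((a[:,0]*b[:,1]-a[:,1]*b[:,0]).sum(),(a*b).sum())
    R=np.array([[np.cos(th),-np.sin(th)],[np.sin(th),np.cos(th)]]);o=W[:,:2].mean(0)-R@M[:,:2].mean(0)
    print(th,o,(W[:,:2]-M[:,:2]@R.T-o).round(4).tolist());return th,R,o
th,R,o=fit(M,W)
Ws=np.array([atz("scene",*s(*q),.102) for q in [(256,328),(379,290),(225,290),(347,250)]]);fit(M,Ws)
for n,a,b in [("green",(136,221),(172,143)),("griptop",(440,242),(273,174))]:
    p=tri(("top",*t(*a)),("scene",*s(*b)));print(n,p.round(4),((p[:2]-o)@R).round(4), atz("top",*t(*a),.174),(atz("top",*t(*a),.174)[:2]-o)@R)
for n,a in [("bottlecap",(681,271)),("oil",(517,428)),("beaker",(436,418))]:
    z={"bottlecap":.115,"oil":.06,"beaker":.055}[n];p=atz("top",*t(*a),z);print(n,p.round(3),((p[:2]-o)@R).round(3))
E
```

```text
blue [0.4312 0.0595 0.102 ] [0.4323 0.0566 0.102 ] [0.4324 0.0589 0.1001]
orange [0.52  0.051 0.102] [0.5203 0.048  0.102 ] [0.5212 0.0504 0.0998]
yellow [0.4348 0.1035 0.102 ] [0.435  0.1004 0.102 ] [0.4357 0.1031 0.0997]
white [0.5242 0.095  0.102 ] [0.5274 0.0953 0.102 ] [0.5253 0.0945 0.1029]
-0.09373607219773691 [0.47754363 0.07726952] [[0.0005, -0.0001], [-0.0003, -0.0001], [-0.0, 0.0002], [-0.0002, 0.0001]]
-0.08226079791871797 [0.47875951 0.0750536 ] [[0.0002, -0.0002], [-0.0015, -0.0015], [-0.0007, -0.0003], [0.002, 0.002]]
green [0.4992 0.2986 0.0897] [0.0009 0.2224] [0.48178712 0.28767722 0.174     ] [-0.01546906  0.2098812 ]
griptop [0.4728 0.1072 0.1746] [-0.0075  0.0294] [0.47034181 0.10836635 0.174     ] [-0.01008083  0.03028623]
bottlecap [ 0.464 -0.045  0.115] [-0.002 -0.123]
oil [0.369 0.053 0.06 ] [-0.106 -0.034]
beaker [0.375 0.105 0.055] [-0.104  0.018]
```

step_arm --increments '[{"turn":[0,0,-0.2],"slide":[-1.2,-1.3,0],"fingers":-1},{"turn":[0,0,-0.4],"slide":[-2.6,-2.8,0],"fingers":-1},{"turn":[0,0,-0.6],"slide":[-4,-4.3,0],"fingers":-1},{"turn":[0,0,-0.8],"slide":[-5.4,-5.8,0],"fingers":-1},{"turn":[0,0,-1.0],"slide":[-6.8,-7.3,0],"fingers":-1},{"turn":[0,0,-1.09],"slide":[-8.2,-8.8,0],"fingers":-1},{"turn":[0,0,-1.09],"slide":[-9.6,-10.3,0],"fingers":-1},{"turn":[0,0,-1.09],"slide":[-11,-11.8,0],"fingers":-1},{"turn":[0,0,-1.09],"slide":[-12.45,-13.35,0],"fingers":-1},{"turn":[0,0,-1.09],"slide":[-12.45,-13.35,0],"fingers":-1}]'

```text
t: 2.25
position: [0.423, 0.108, 0.2317]
tcp_rot: [[-0.995, 0.099, 0.001], [0.099, 0.995, -0.0], [-0.001, -0.0, -1.0]]
ft_force: [-0.3, -0.2, 1.1]
grip_width: -0.0001
```

```bash
cat >> h.py <<'E'
TH=-0.0935;O=np.array([.4778,.0768]);R2=np.array([[np.cos(TH),-np.sin(TH)],[np.sin(TH),np.cos(TH)]])
def w2m(p): return (np.array(p)[:2]-O)@R2*1000
def m2w(p): return O+R2@(np.array(p[:2])/1000)
def look(tag,cams=("wrist",)):
    from workcell import robot;import cv2
    o=robot.get_obs();p=np.array(o["position"])
    Rt=np.array(o["tcp_rot"]);xa=Rt[:2,0]
    print("t",round(o["t"],2),"tcp mixer mm",w2m(p).round(1),"z",round(p[2]*1000,1),"yaw err deg",np.degrees(np.arctan2(-xa[1],-xa[0])-TH).round(2),"F mixer",(np.array(o["ft_force"])[:2]@R2).round(1),round(o["ft_force"][2],1))
    for c in cams:
        im=robot.get_image(c);f=im["frame"][:,:,::-1];cv2.imwrite(f"pics/{tag}_{c}_raw.png",f)
        if c=="top": f=cv2.resize(f[150:260,280:420],None,fx=5,fy=5,interpolation=cv2.INTER_CUBIC)
        if c=="scene": f=cv2.resize(f[150:290,250:430],None,fx=4,fy=4,interpolation=cv2.INTER_CUBIC)
        cv2.imwrite(f"pics/{tag}_{c}.png",f)
        if c=="wrist": np.save("pics/Ttc.npy",im["T_tool_cam"]);print(im["fx"],im["cx"],im["cy"],im["T_tool_cam"].round(3).tolist())
E
python3 -c "
from h import *
look('a',('wrist','top'))"
```

```text
t 2.25 tcp mixer mm [-57.4  25.9] z 231.7 yaw err deg -0.32 F mixer [-0.3 -0.2] 1.1
309.70691628693146 323.0839812480452 196.82456820143577 [[0.0, 0.946, 0.323, 0.084], [1.0, 0.0, -0.001, 0.0], [-0.001, 0.323, -0.946, -0.143], [0.0, 0.0, 0.0, 1.0]]
```

View pics/a_wrist.png

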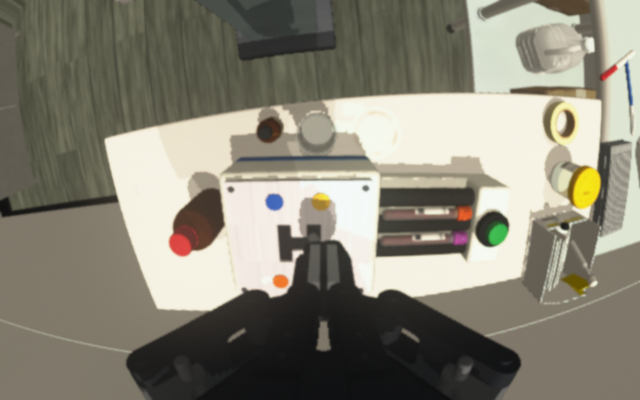

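View pics/a_top.png

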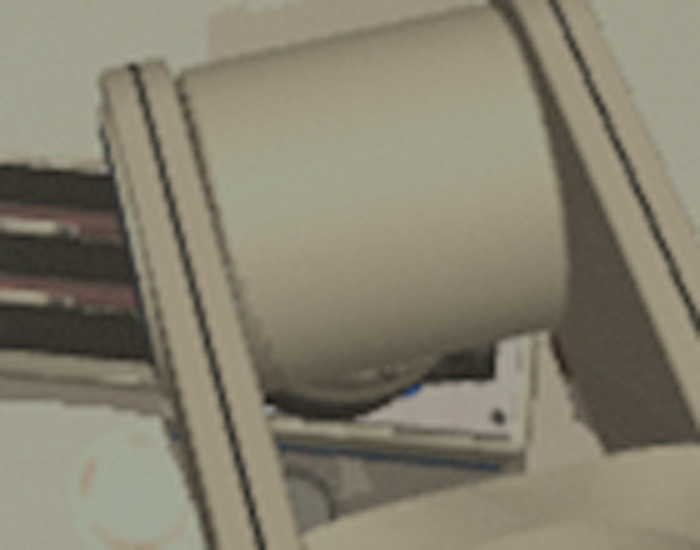

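step_arm --increments '[{"turn":[0,0,0.0],"slide":[0,0,1.4],"fingers":-1},{"turn":[0,0,0],"slide":[0,0.05,2.75],"fingers":-1},{"turn":[0,0,0],"slide":[0,0.05,2.75],"fingers":-1},{"turn":[0,0,0],"slide":[-0.3,0.05,2.75],"fingers":-1},{"turn":[0,0,0],"slide":[-0.6,0.05,2.75],"fingers":-1},{"turn":[0,0,0],"slide":[-0.75,0.05,2.75],"fingers":-1},{"turn":[0,0,0],"slide":[-0.85,0.05,2.75],"fingers":-1},{"turn":[0,0,0],"slide":[-0.85,0.05,2.75],"fingers":-1}]'

```text
t: 3.35
position: [0.4468, 0.1104, 0.149]
tcp_rot: [[-0.996, 0.093, -0.0], [0.093, 0.996, 0.0], [0.0, 0.0, -1.0]]
ft_force: [-1.9, 0.3, 0.2]
grip_width: 0.0002
```

```bash
python3 -c "
from h import *
look('b',('wrist','scene'))"
```

```text
t 3.35 tcp mixer mm [-34.   30.5] z 149.0 yaw err deg 0.03 F mixer [-1.9  0.1] 0.2
309.70691628693146 323.0839812480452 196.82456820143577 [[0.0, 0.946, 0.323, 0.084], [1.0, 0.0, -0.001, 0.0], [-0.001, 0.323, -0.946, -0.143], [0.0, 0.0, 0.0, 1.0]]
```

View pics/b_scene.png

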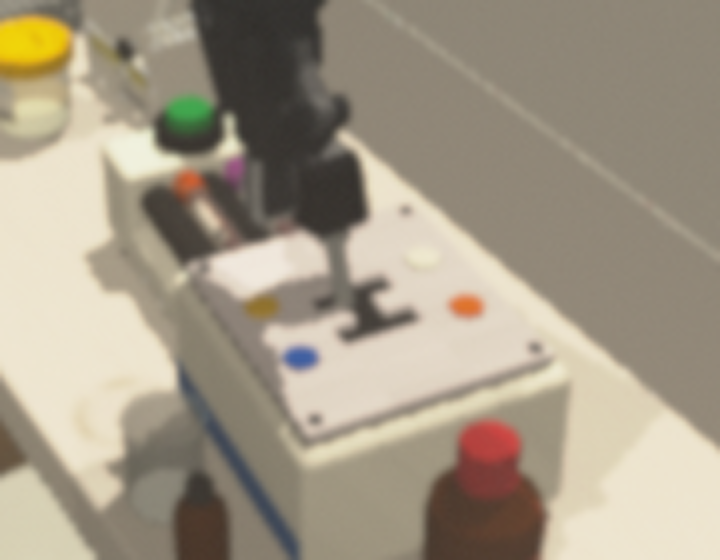

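View pics/b_wrist.png

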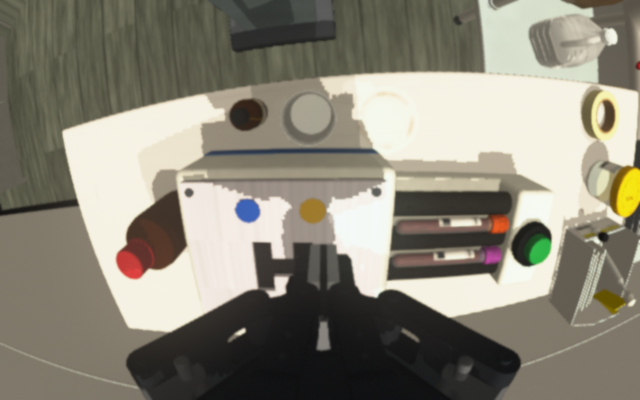

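step_arm --increments '[{"turn":[0,0,0],"slide":[-0.1,0,0],"fingers":-1},{"turn":[0,0,0],"slide":[-0.2,0,0],"fingers":-1},{"turn":[0,0,0],"slide":[-0.2,0,0],"fingers":-1}]'

```text
t: 3.82
position: [0.453, 0.1099, 0.1488]
tcp_rot: [[-0.996, 0.093, 0.0], [0.093, 0.996, -0.0], [-0.0, -0.0, -1.0]]
ft_force: [-0.6, 1.4, 1.0]
grip_width: 0.0003
```

```bash
python3 -c "
from h import *
look('c',('scene',))
import cv2
f=cv2.imread('pics/c_scene_raw.png')
x0,y0,k=290,150,8
g=cv2.resize(f[y0:y0+75,x0:x0+95],None,fx=k,fy=k,interpolation=cv2.INTER_CUBIC)
for fore,col in ((-.04,(0,0,255)),(0,(0,255,0)),(.04,(255,0,0))):
  side=.205
  ex=np.array([1,0,0.]);
  # direction of lever
  d=np.array([np.tan(fore),np.tan(side),1]);d/=np.linalg.norm(d)
  ax=ex-d*(d@ex);ax/=np.linalg.norm(ax);ay=np.cross(d,ax)
  pts=[]
  def P(m):
    w=m2w(m[:2]*1000);q=proj('scene',(w[0],w[1],m[2]+.03));return tuple(int(v) for v in ((q-[x0,y0]+.5)*k))
  for h in (.11,.15):
    cs=[P(d*h+ax*a*.017+ay*b*.017) for a,b in((1,1),(1,-1),(-1,-1),(-1,1))]
    cv2.polylines(g,[np.array(cs)],True,col,1)
  cv2.line(g,P(d*.07),P(d*.11),col,1)
cv2.imwrite('pics/c_ov.png',g)
"
```

```text
t 3.83 tcp mixer mm [-27.7  30.6] z 148.8 yaw err deg 0.04 F mixer [-0.8  1.4] 1.0
```

View pics/c_ov.png

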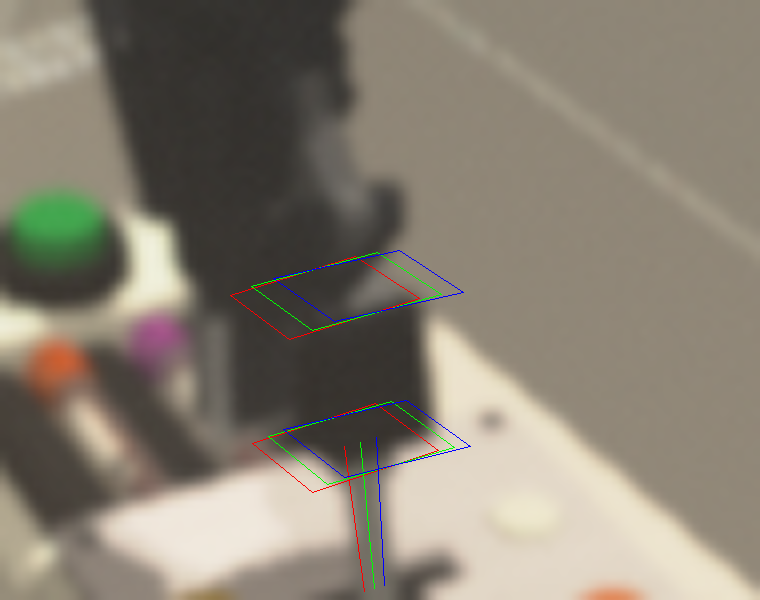

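step_arm --increments '[{"turn":[0,0,0],"slide":[0.8,0,0],"fingers":-1},{"turn":[0,0,0],"slide":[0.8,0.8,0],"fingers":-1},{"turn":[0,0,0],"slide":[0.8,1.65,0],"fingers":-1},{"turn":[0,0,0],"slide":[0.8,1.65,0],"fingers":-1},{"turn":[0,0,0],"slide":[-0.1,1.65,0],"fingers":-1},{"turn":[0,0,0],"slide":[-0.92,1.65,0],"fingers":-1},{"turn":[0,0,0],"slide":[-0.92,1.65,0],"fingers":-1},{"turn":[0,0,0],"slide":[-0.92,1.35,0],"fingers":-1},{"turn":[0,0,0],"slide":[-0.92,1.2,0],"fingers":-1},{"turn":[0,0,0],"slide":[-0.92,1.2,0],"fingers":-1}]'

```text
t: 5.12
position: [0.4829, 0.1427, 0.1489]
tcp_rot: [[-0.996, 0.093, -0.0], [0.093, 0.996, -0.0], [0.0, -0.0, -1.0]]
ft_force: [-0.1, 0.4, -0.7]
grip_width: 0.0004
```

```bash
python3 -c "
from h import *
look('d',('scene','wrist'))"
```

```text
t 5.12 tcp mixer mm [-1.  66.1] z 148.9 yaw err deg 0.02 F mixer [-0.1  0.4] -0.7
309.70691628693146 323.0839812480452 196.82456820143577 [[0.0, 0.946, 0.323, 0.084], [1.0, 0.0, -0.001, 0.0], [-0.001, 0.323, -0.946, -0.143], [0.0, 0.0, 0.0, 1.0]]
```

View pics/d_scene.png

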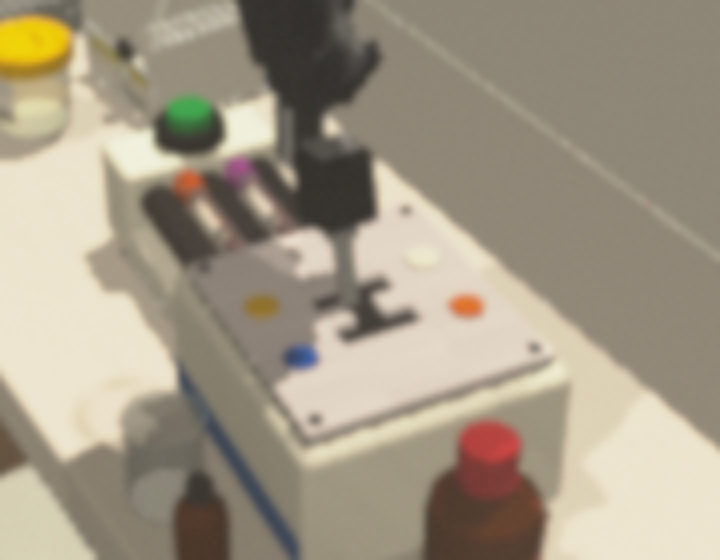

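View pics/d_wrist.png

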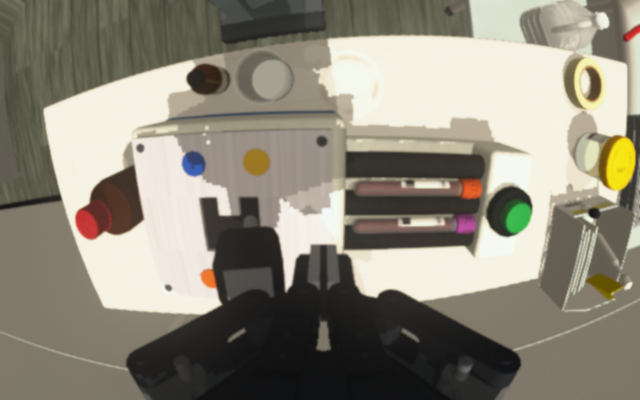

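step_arm --increments '[{"turn":[0,0,0],"slide":[0,-0.2,0],"fingers":-1},{"turn":[0,0,0],"slide":[0,-0.4,0],"fingers":-1},{"turn":[0,0,0],"slide":[0,-0.6,0],"fingers":-1},{"turn":[0,0,0],"slide":[0,-0.8,0],"fingers":-1}]'

```text
t: 5.72
position: [0.4815, 0.119, 0.1489]
tcp_rot: [[-0.996, 0.092, 0.0], [0.092, 0.996, 0.0], [-0.0, 0.0, -1.0]]
ft_force: [0.3, 3.0, 1.6]
grip_width: 0.0002
```

```bash
python3 -c "
from h import *
look('e',('scene',))"
```

```text
t 5.72 tcp mixer mm [-0.3 42.3] z 148.9 yaw err deg 0.05 F mixer [-0.  3.] 1.6
```

View pics/e_scene.png

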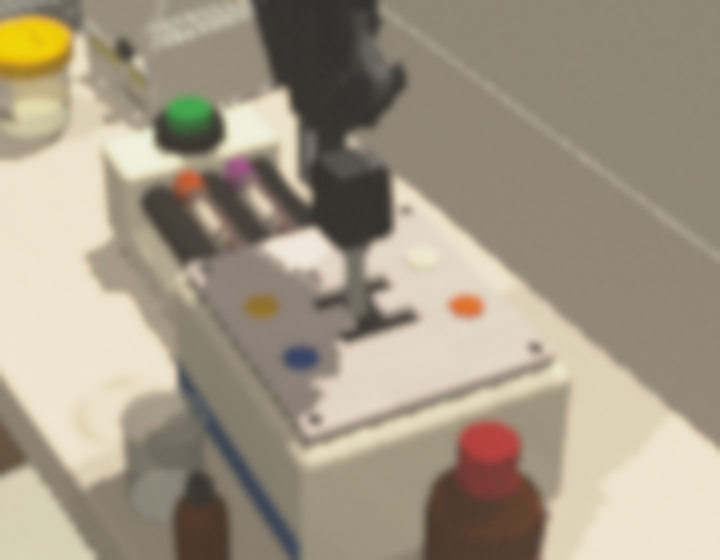

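Moving into the cross passage with 3 N. Continue.

step_arm --increments '[{"turn":[0,0,0],"slide":[0,-0.2,0],"fingers":-1},{"turn":[0,0,0],"slide":[0,-0.4,0],"fingers":-1},{"turn":[0,0,0],"slide":[0,-0.6,0],"fingers":-1},{"turn":[0,0,0],"slide":[0,-0.8,0],"fingers":-1},{"turn":[0,0,0],"slide":[0,-0.95,0],"fingers":-1},{"turn":[0,0,0],"slide":[0,-0.95,0],"fingers":-1}]'

```text
t: 6.52
position: [0.4786, 0.0905, 0.1488]
tcp_rot: [[-0.996, 0.093, -0.0], [0.093, 0.996, -0.0], [0.0, -0.0, -1.0]]
ft_force: [-0.1, 1.2, 1.2]
grip_width: 0.0001
```

```bash
python3 -c "
from h import *
look('f',('scene',))"
```

```text
t 6.53 tcp mixer mm [-0.5 13.7] z 148.8 yaw err deg 0.03 F mixer [-0.2  1.2] 1.2
```

View pics/f_scene.png

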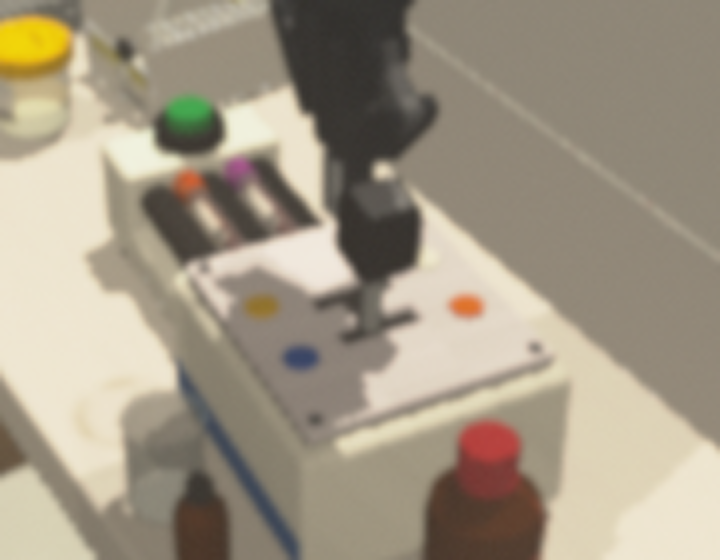

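step_arm --increments '[{"turn":[0,0,0],"slide":[0,-0.1,0],"fingers":-1},{"turn":[0,0,0],"slide":[0,-0.2,0],"fingers":-1},{"turn":[0,0,0],"slide":[0,-0.25,0],"fingers":-1},{"turn":[0,0,0],"slide":[0,-0.25,0],"fingers":-1}]'

```text
t: 7.08
position: [0.4779, 0.0834, 0.1487]
tcp_rot: [[-0.996, 0.093, -0.0], [0.093, 0.996, -0.0], [0.0, -0.0, -1.0]]
ft_force: [1.2, 2.8, -1.3]
grip_width: -0.0001
```

```bash
python3 -c "
from h import *
look('g',('scene',))"
```

```text
t 7.08 tcp mixer mm [-0.5  6.5] z 148.7 yaw err deg 0.05 F mixer [0.9 2.9] -1.3
```

View pics/g_scene.png

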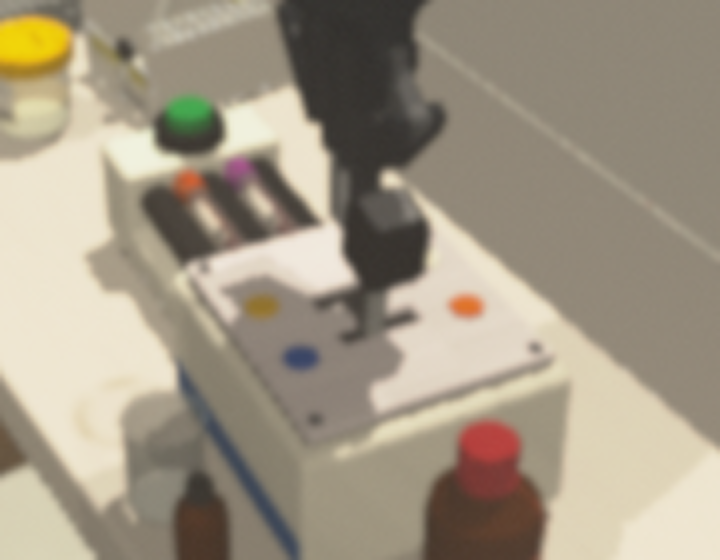

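step_arm --increments '[{"turn":[0,0,0],"slide":[0,-0.08,0],"fingers":-1},{"turn":[0,0,0],"slide":[0,-0.08,0],"fingers":-1}]'

```text
t: 7.38
position: [0.4777, 0.081, 0.1488]
tcp_rot: [[-0.996, 0.093, -0.0], [0.093, 0.996, -0.0], [0.0, -0.0, -1.0]]
ft_force: [-0.7, 2.6, -1.1]
grip_width: 0.0001
```

```bash
cat >> h.py <<'E'
def ov(tag,cands,x0=290,y0=150,k=8,raw=None):
    import cv2
    f=cv2.imread(f'pics/{tag}_scene_raw.png')
    g=cv2.resize(f[y0:y0+75,x0:x0+95],None,fx=k,fy=k,interpolation=cv2.INTER_CUBIC)
    def P(m):
        w=m2w(m[:2]*1000);q=proj('scene',(w[0],w[1],m[2]+.03))+[0.8,-0.8];return tuple(int(v) for v in ((q-[x0,y0]+.5)*k))
    for (fore,side),col in zip(cands,((0,0,255),(0,255,0),(255,0,0))):
        d=np.array([np.tan(fore),np.tan(side),1]);d/=np.linalg.norm(d);ex=np.array([1,0,0.])
        ax=ex-d*(d@ex);ax/=np.linalg.norm(ax);ay=np.cross(d,ax)
        for h in (.11,.15):
            cv2.polylines(g,[np.array([P(d*h+ax*a*.017+ay*b*.017) for a,b in((1,1),(1,-1),(-1,-1),(-1,1))])],True,col,1)
        cv2.line(g,P(d*.07),P(d*.11),col,1)
    for m in ((-.045,-.022,.072),(.045,-.022,.072)):
        cv2.circle(g,P(np.array(m)),6,(255,255,0),1)
    cv2.imwrite(f'pics/{tag}_ov.png',g)
E
python3 -c "
from h import *
look('i',('scene',)); ov('i',((0,-.15),(0,-.21),(-.06,-.21)))"
```

```text
t 7.38 tcp mixer mm [-0.4  4.2] z 148.8 yaw err deg 0.05 F mixer [-1.   2.5] -1.1
```

View pics/i_ov.png

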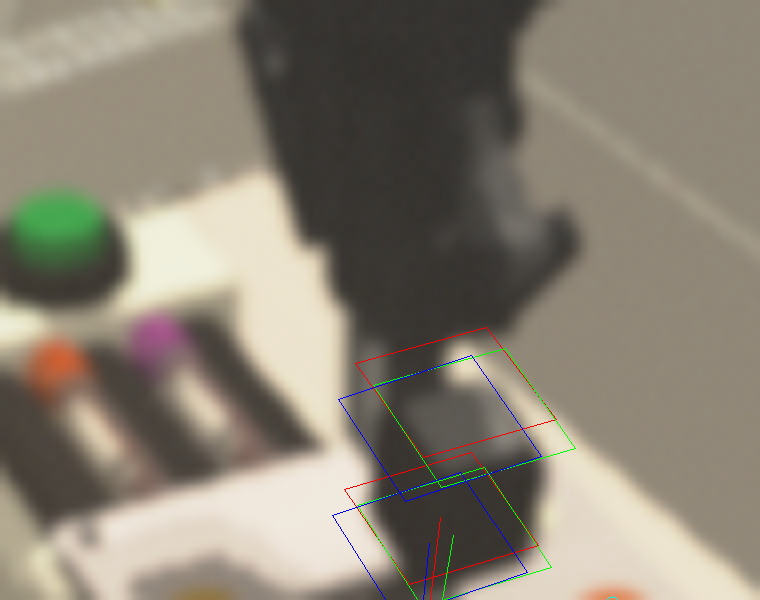

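step_arm --increments '[{"turn":[0,0,0],"slide":[0,-0.08,0],"fingers":-1},{"turn":[0,0,0],"slide":[0,-0.11,0],"fingers":-1},{"turn":[0,0,0],"slide":[0,-0.11,0],"fingers":-1}]'

```text
t: 7.8
position: [0.4775, 0.0778, 0.1488]
tcp_rot: [[-0.996, 0.093, -0.0], [0.093, 0.996, 0.0], [0.0, 0.0, -1.0]]
ft_force: [0.4, 2.4, -1.5]
grip_width: -0.0
```

```bash
python3 -c "
from h import *
look('j',('scene',)); ov('j',((0,-.18),(0,-.21),(0,-.24)),x0=300,y0=170)"
```

```text
t 7.8 tcp mixer mm [-0.4  1. ] z 148.8 yaw err deg 0.04 F mixer [0.2 2.4] -1.5
```

View pics/j_ov.png

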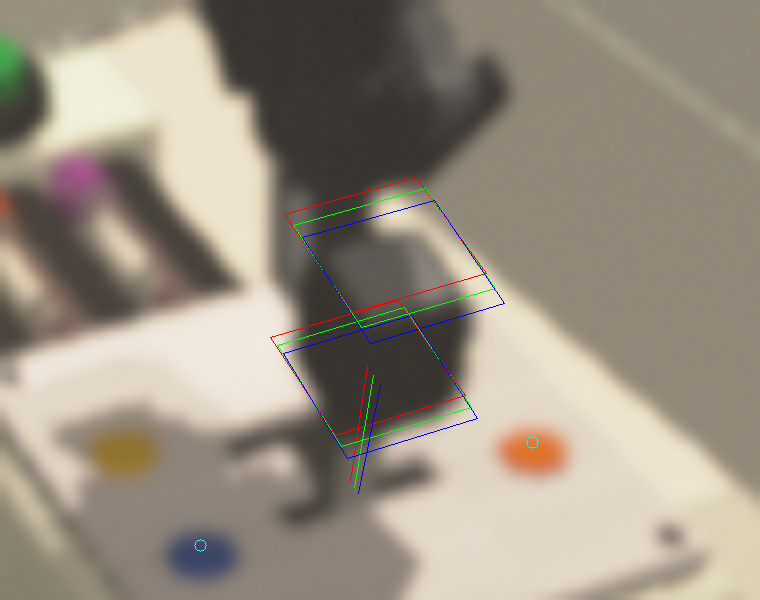

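step_arm --increments '[{"turn":[0,0,0],"slide":[0,0.6,0],"fingers":-1},{"turn":[0,0,0],"slide":[-0.3,0.7,0],"fingers":-1},{"turn":[0,0,0],"slide":[-1.3,0.7,0],"fingers":-1},{"turn":[0,0,0],"slide":[-2,0.7,0],"fingers":-1},{"turn":[0,0,0],"slide":[-2,0,0],"fingers":-1},{"turn":[0,0,0],"slide":[-2,-0.95,0],"fingers":-1},{"turn":[0,0,0],"slide":[-2,-0.95,0],"fingers":-1},{"turn":[0,0,0],"slide":[-1.6,-0.95,0],"fingers":-1},{"turn":[0,0,0],"slide":[-1.3,-0.95,0],"fingers":-1},{"turn":[0,0,0],"slide":[-1.3,-0.95,0],"fingers":-1}]'

```text
t: 9.1
position: [0.5127, 0.0465, 0.1488]
tcp_rot: [[-0.996, 0.091, -0.001], [0.091, 0.996, -0.0], [0.001, -0.0, -1.0]]
ft_force: [-0.5, 0.2, 0.5]
grip_width: -0.0002
```

```bash
python3 -c "
from h import *
look('k',('scene','wrist'))"
```

```text
t 9.1 tcp mixer mm [ 37.5 -26.9] z 148.8 yaw err deg 0.12 F mixer [-0.5  0.2] 0.5
309.70691628693146 323.0839812480452 196.82456820143577 [[0.0, 0.946, 0.323, 0.084], [1.0, 0.0, -0.001, 0.0], [-0.001, 0.323, -0.946, -0.143], [0.0, 0.0, 0.0, 1.0]]
```

View pics/k_wrist.png

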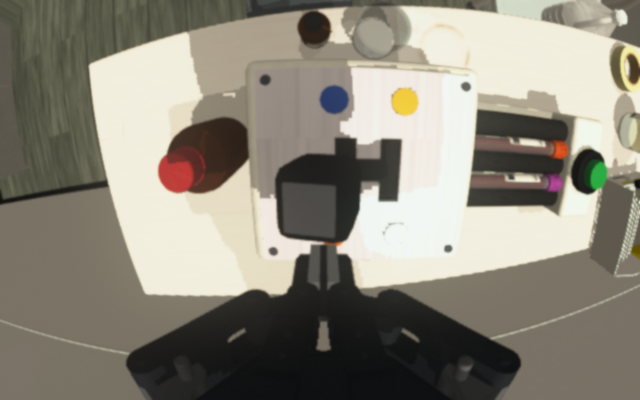

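View pics/k_scene.png

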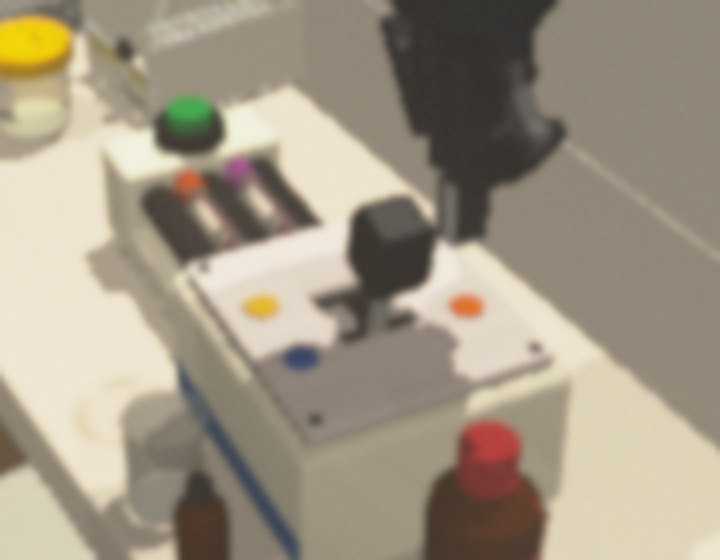

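step_arm --increments '[{"turn":[0,0,0],"slide":[0.1,-0.1,0],"fingers":-1},{"turn":[0,0,0],"slide":[0.3,-0.1,0],"fingers":-1},{"turn":[0,0,0],"slide":[0.5,-0.1,0],"fingers":-1},{"turn":[0,0,0],"slide":[0.7,-0.1,0],"fingers":-1},{"turn":[0,0,0],"slide":[0.7,-0.1,0],"fingers":-1}]'

```text
t: 9.82
position: [0.4923, 0.0448, 0.1491]
tcp_rot: [[-0.996, 0.092, 0.0], [0.092, 0.996, 0.0], [-0.0, 0.0, -1.0]]
ft_force: [1.2, -0.7, 1.0]
grip_width: 0.0001
```

```bash
python3 -c "
from h import *
look('l',('scene','wrist'))"
```

```text
t 9.82 tcp mixer mm [ 17.5 -30.5] z 149.1 yaw err deg 0.05 F mixer [ 1.2 -0.6] 1.0
309.70691628693146 323.0839812480452 196.82456820143577 [[0.0, 0.946, 0.323, 0.084], [1.0, 0.0, -0.001, 0.0], [-0.001, 0.323, -0.946, -0.143], [0.0, 0.0, 0.0, 1.0]]
```

View pics/l_wrist.png

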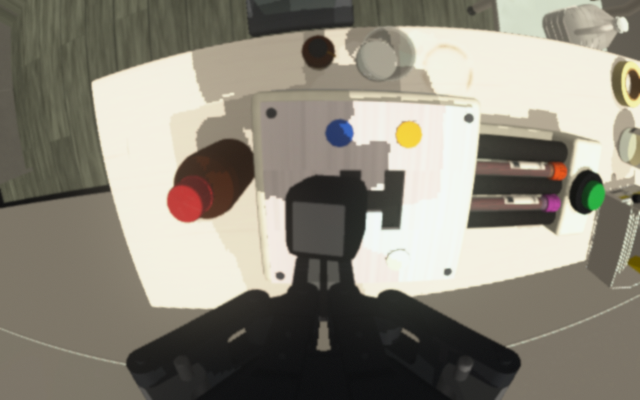

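Moving into the front slot. Continue towards TCP x ≈ 0.

step_arm --increments '[{"turn":[0,0,0],"slide":[0.2,0,0],"fingers":-1},{"turn":[0,0,0],"slide":[0.4,0,0],"fingers":-1},{"turn":[0,0,0],"slide":[0.52,0,0],"fingers":-1},{"turn":[0,0,0],"slide":[0.58,0,0],"fingers":-1},{"turn":[0,0,0],"slide":[0.58,0,0],"fingers":-1}]'

```text
t: 10.55
position: [0.476, 0.0464, 0.149]
tcp_rot: [[-0.996, 0.092, 0.002], [0.092, 0.996, -0.0], [-0.002, 0.0, -1.0]]
ft_force: [5.8, -0.5, -2.8]
grip_width: -0.0003
```

```bash
python3 -c "
from h import *
look('m',('scene','wrist'))"
```

```text
t 10.55 tcp mixer mm [  1.1 -30.4] z 149.0 yaw err deg 0.06 F mixer [5.8 0. ] -2.8
309.70691628693146 323.0839812480452 196.82456820143577 [[0.0, 0.946, 0.323, 0.084], [1.0, 0.0, -0.001, 0.0], [-0.001, 0.323, -0.946, -0.143], [0.0, 0.0, 0.0, 1.0]]
```

View pics/m_wrist.png

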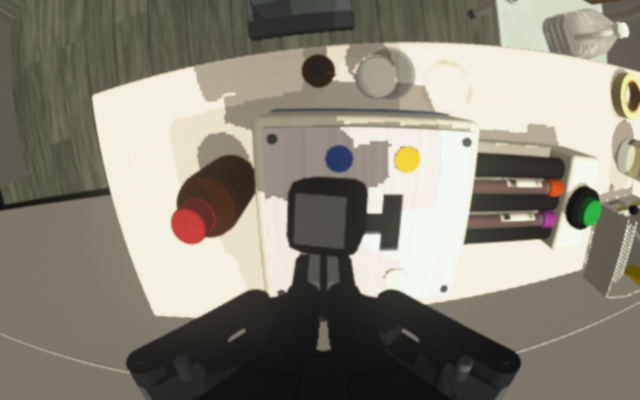

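View pics/m_scene.png

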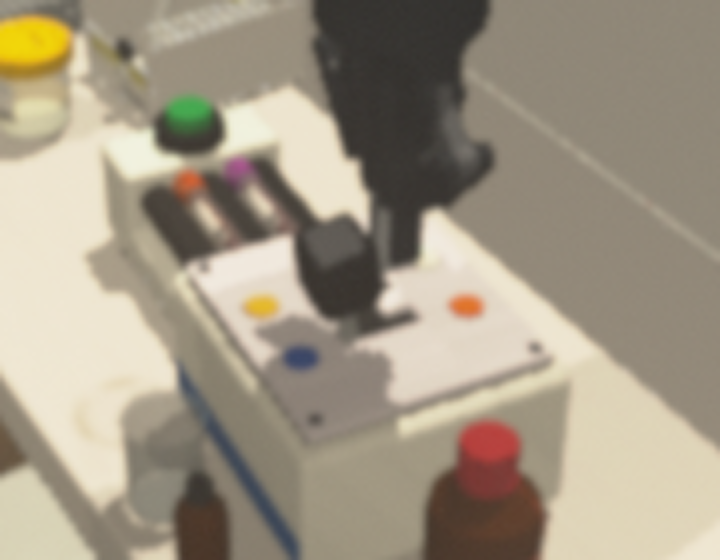

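step_arm --increments '[{"turn":[0,0,0],"slide":[0.05,0,0],"fingers":-1},{"turn":[0,0,0],"slide":[0.1,0,0],"fingers":-1},{"turn":[0,0,0],"slide":[0.1,0,0],"fingers":-1}]'

```text
t: 11.02
position: [0.4752, 0.0466, 0.1495]
tcp_rot: [[-0.996, 0.092, 0.006], [0.092, 0.996, -0.0], [-0.006, 0.0, -1.0]]
ft_force: [11.1, -1.7, -4.3]
grip_width: -0.0001
```

```bash
python3 -c "
from h import *
look('n',('scene',)); ov('n',((-.19,-.21),(-.23,-.21),(-.23,-.24)))"
```

```text
t 11.03 tcp mixer mm [  0.2 -30.4] z 149.5 yaw err deg 0.07 F mixer [11.2 -0.6] -4.3
```

View pics/n_ov.png

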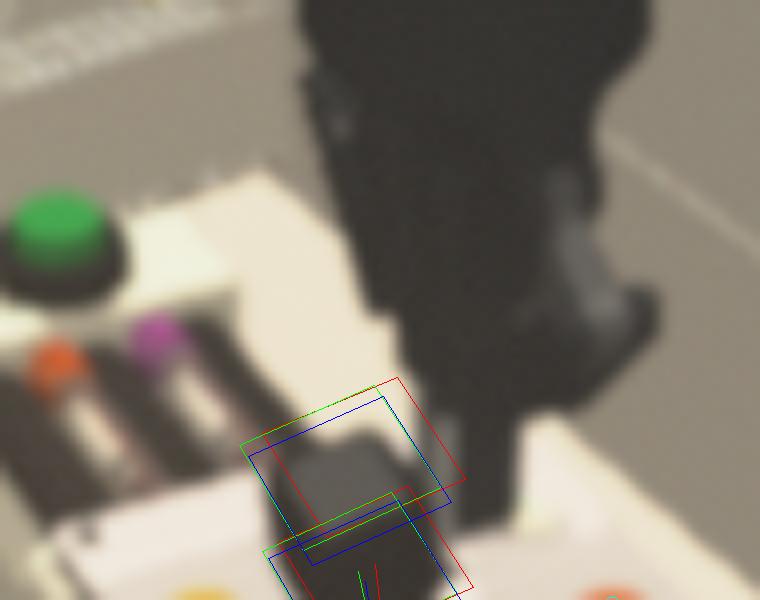

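step_arm --increments '[{"turn":[0,0,0],"slide":[-0.8,0,0],"fingers":-1},{"turn":[0,0,0],"slide":[-1,0,0],"fingers":-1},{"turn":[0,0,0],"slide":[-1,0,-2],"fingers":-1},{"turn":[0,0,0],"slide":[-1,1,-2],"fingers":-1},{"turn":[0,0,0],"slide":[-0.5,3,-2],"fingers":-1},{"turn":[0,0,0],"slide":[-0.03,5,-2],"fingers":-1},{"turn":[0,0,0],"slide":[-0.03,7,-2],"fingers":-1},{"turn":[0,0,0],"slide":[-0.03,8.45,-2],"fingers":-1},{"turn":[0,0,0],"slide":[-0.03,8.45,-1],"fingers":-1},{"turn":[0,0,0],"slide":[-0.03,8.45,-1],"fingers":-1}]'

```text
t: 12.32
position: [0.4937, 0.2981, 0.1764]
tcp_rot: [[-0.996, 0.091, -0.006], [0.091, 0.996, -0.003], [0.006, -0.004, -1.0]]
ft_force: [-0.5, -0.8, -0.1]
grip_width: 0.0002
```

```bash
python3 -c "
from h import *
look('p',('scene','wrist','top')); ov('p',((-.19,-.21),(-.23,-.21),(-.23,-.18)),y0=180)"
```

```text
t 12.32 tcp mixer mm [ -4.8 221.9] z 176.4 yaw err deg 0.12 F mixer [-0.4 -0.9] -0.1
309.70691628693146 323.0839812480452 196.82456820143577 [[0.0, 0.946, 0.323, 0.084], [1.0, 0.0, -0.001, 0.0], [-0.001, 0.323, -0.946, -0.143], [0.0, 0.0, 0.0, 1.0]]
```

View pics/p_ov.png

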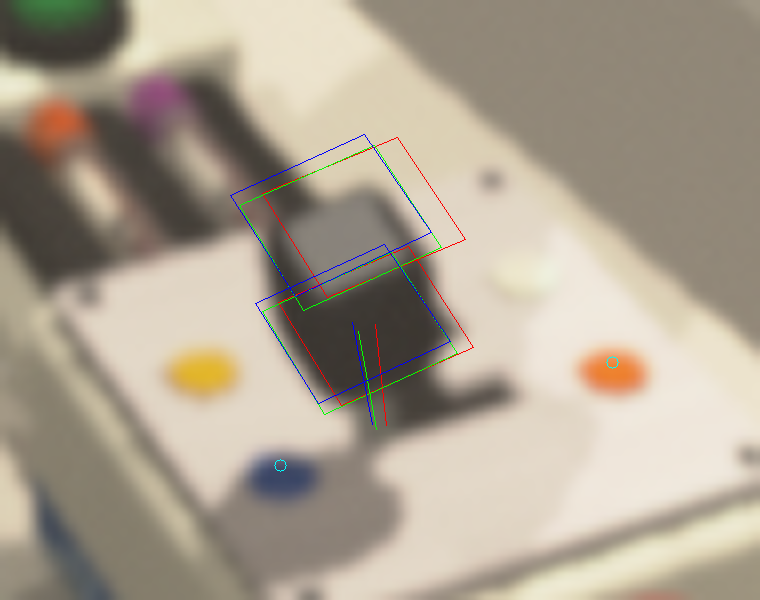

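View pics/p_top.png

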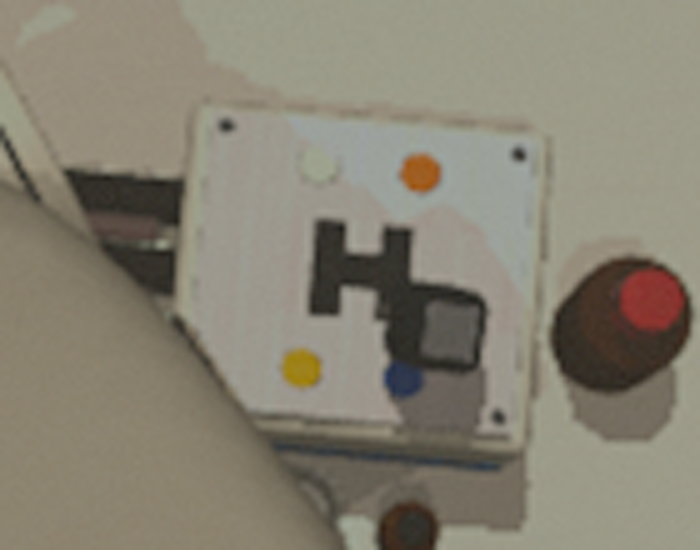

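View pics/p_scene_raw.png

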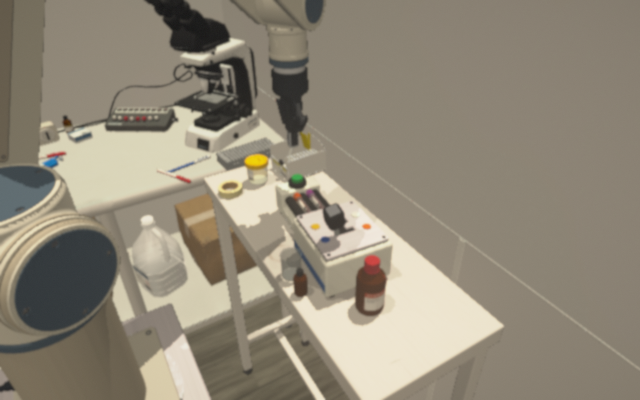

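View pics/p_wrist.png

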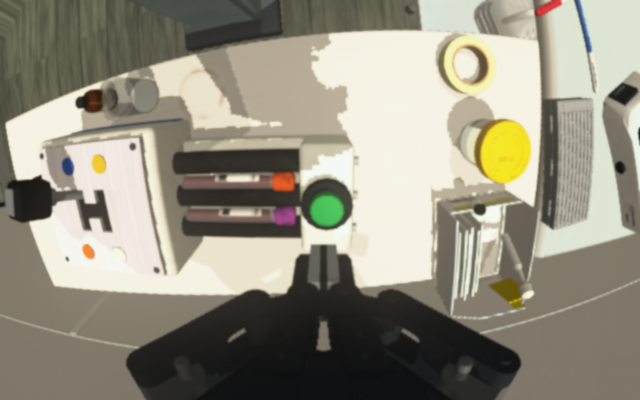

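```bash
python3 -c "
from h import *
t=lambda x,y:(280+(x+.5)/5-.5,150+(y+.5)/5-.5)
p=atz('top',*t(451,332),.172);m=w2m(p);print(m,m/142)
from workcell import robot
im=robot.get_image('wrist');r=robot.cut_out('start_top','wrist')[:2];print([(x['score'],x['xy'],x['pixels'].sum()) for x in r])
o=robot.get_obs();T=np.array(im['T_tool_cam'])
for u,v in ((326,210),tuple(r[0]['xy'])):
  a=np.array([u-im['cx'],v-im['cy']]);rr=np.linalg.norm(a);th=rr/im['fx'];d=np.array([np.sin(th)*a[0]/rr,-np.sin(th)*a[1]/rr,-np.cos(th)])
  Rt=np.array(o['tcp_rot']);og=Rt@T[:3,3]+o['position'];dw=Rt@T[:3,:3]@d;q=og+dw*(.09-og[2])/dw[2];print(q,w2m(q))
look('q',())
"
```

```text
[-34.59923226 -33.40551477] [-0.24365657 -0.2352501 ]
[(0.74, [325.4, 204.2], np.int64(947))]
[0.5038704  0.30084131 0.09      ] [  5.03917248 225.49673968]
[0.49885394 0.30081228 0.09      ] [4.73304690e-02 2.24999486e+02]
t 12.57 tcp mixer mm [ -1.6 222.7] z 179.9 yaw err deg 0.0 F mixer [0.2 0.1] 0.1
```

step_arm --increments '[{"turn":[0,0,0],"slide":[-0.08,0.02,1.2],"fingers":-1},{"turn":[0,0,0],"slide":[-0.08,0.02,2.2],"fingers":-1},{"turn":[0,0,0],"slide":[-0.08,0.02,2.6],"fingers":-1},{"turn":[0,0,0],"slide":[-0.08,0.02,2.7],"fingers":-1},{"turn":[0,0,0],"slide":[-0.08,0.02,2.7],"fingers":-1}]'

```text
t: 13.2
position: [0.4996, 0.2996, 0.0988]
tcp_rot: [[-0.996, 0.093, 0.001], [0.093, 0.996, 0.001], [-0.001, 0.001, -1.0]]
ft_force: [-0.7, -0.9, -0.5]
grip_width: 0.0002
```

```bash
python3 -c "
from h import *
look('r',('scene','wrist'))
import cv2
f=cv2.imread('pics/r_scene_raw.png')[120:220,240:360];cv2.imwrite('pics/r_b.png',cv2.resize(f,None,fx=6,fy=6,interpolation=cv2.INTER_CUBIC))"
```

```text
t 13.2 tcp mixer mm [  0.9 223.9] z 98.8 yaw err deg 0.05 F mixer [-0.6 -1. ] -0.5
309.70691628693146 323.0839812480452 196.82456820143577 [[0.0, 0.946, 0.323, 0.084], [1.0, 0.0, -0.001, 0.0], [-0.001, 0.323, -0.946, -0.143], [0.0, 0.0, 0.0, 1.0]]
```

View pics/r_b.png

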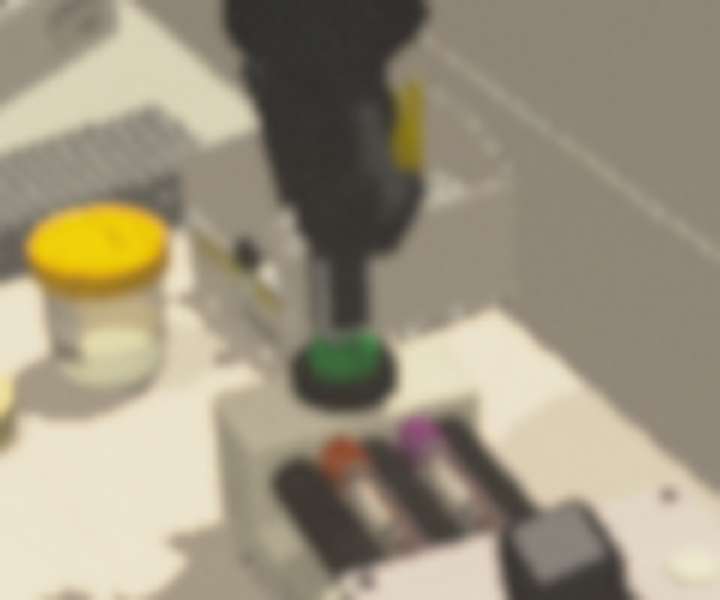

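View pics/r_wrist.png

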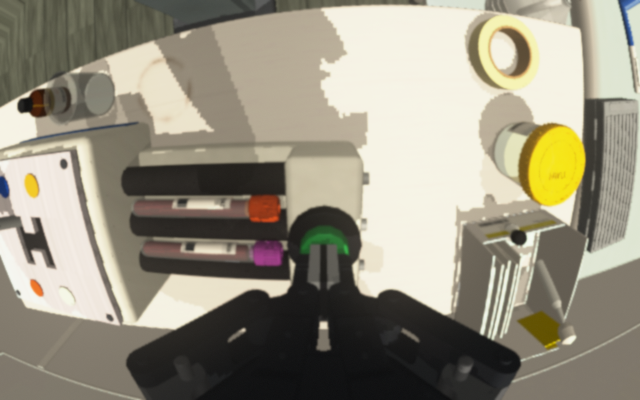

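step_arm --increments '[{"turn":[0,0,0],"slide":[0,0,0.2],"fingers":-1},{"turn":[0,0,0],"slide":[0,0,0.35],"fingers":-1},{"turn":[0,0,0],"slide":[0,0,0.45],"fingers":-1},{"turn":[0,0,0],"slide":[0,0,0.45],"fingers":-1}]'

```text
t: 13.8
position: [0.5, 0.3, 0.0876]
tcp_rot: [[-0.996, 0.092, 0.002], [0.092, 0.996, 0.001], [-0.002, 0.001, -1.0]]
ft_force: [-7.1, -3.9, 31.4]
grip_width: 0.0001
```

```bash
python3 -c "
from h import *
look('s',('scene','wrist'))
import cv2
f=cv2.imread('pics/s_scene_raw.png')[120:220,240:360];cv2.imwrite('pics/s_b.png',cv2.resize(f,None,fx=6,fy=6,interpolation=cv2.INTER_CUBIC))"
```

```text
t 13.8 tcp mixer mm [  1.3 224.3] z 87.6 yaw err deg 0.06 F mixer [-6.7 -4.5] 31.4
309.70691628693146 323.0839812480452 196.82456820143577 [[0.0, 0.946, 0.323, 0.084], [1.0, 0.0, -0.001, 0.0], [-0.001, 0.323, -0.946, -0.143], [0.0, 0.0, 0.0, 1.0]]
```

View pics/s_b.png

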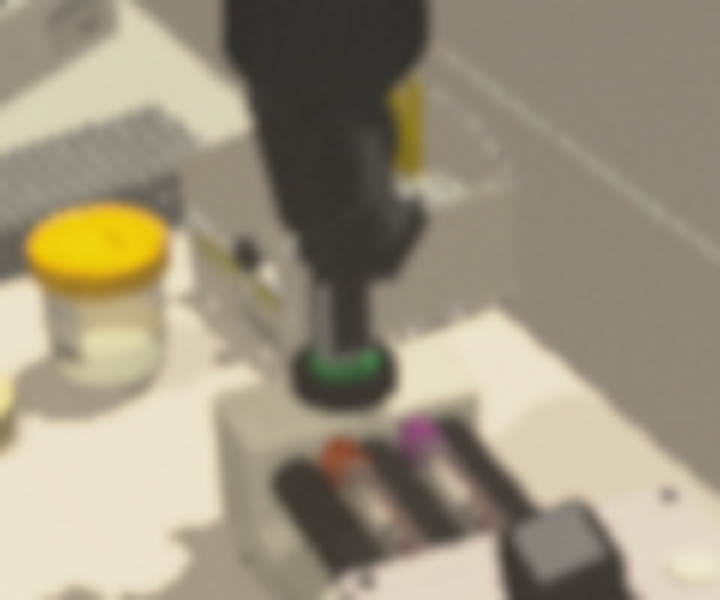

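step_arm --increments '[{"turn":[0,0,0],"slide":[0,0,-0.08],"fingers":-1},{"turn":[0,0,0],"slide":[0,0,-0.08],"fingers":-1}]'

```text
t: 14.15
position: [0.4999, 0.2999, 0.088]
tcp_rot: [[-0.996, 0.092, 0.002], [0.092, 0.996, 0.001], [-0.002, 0.001, -1.0]]
ft_force: [-1.2, -0.5, 12.5]
grip_width: 0.0002
```

step_arm --increments '[{"turn":[0,0,0],"slide":[0,0,-0.05],"fingers":-1},{"turn":[0,0,0],"slide":[0,0,-0.05],"fingers":-1}]'

```text
t: 14.4
position: [0.4998, 0.2999, 0.0888]
tcp_rot: [[-0.996, 0.092, 0.002], [0.092, 0.996, 0.001], [-0.002, 0.001, -1.0]]
ft_force: [2.2, 1.1, 4.4]
grip_width: 0.0001
```

step_arm --increments '[{"turn":[0,0,0],"slide":[0,0,-0.07],"fingers":-1},{"turn":[0,0,0],"slide":[0,0,-0.07],"fingers":-1}]'

```text
t: 14.65
position: [0.4993, 0.2996, 0.0905]
tcp_rot: [[-0.996, 0.092, 0.001], [0.092, 0.996, 0.0], [-0.001, 0.0, -1.0]]
ft_force: [2.1, 0.8, 3.2]
grip_width: -0.0002
```

step_arm --increments '[{"turn":[0,0,0],"slide":[0,0,-0.5],"fingers":-1},{"turn":[0,0,0],"slide":[0,0,-2],"fingers":-1},{"turn":[0,0,0],"slide":[0,2,-4],"fingers":-1},{"turn":[0,0,0],"slide":[2,5,-4],"fingers":-1},{"turn":[0,0,0],"slide":[4,7,-4],"fingers":-1},{"turn":[0,0,0],"slide":[4,7,-4],"fingers":-1},{"turn":[0,0,0],"slide":[4,7,-4],"fingers":-1}]'

```text
t: 15.52
position: [0.3961, 0.5215, 0.2106]
tcp_rot: [[-0.996, 0.089, -0.001], [0.089, 0.996, -0.001], [0.001, -0.001, -1.0]]
ft_force: [1.1, -1.0, -0.2]
grip_width: -0.0002
```

```bash
python3 -c "
from h import *
look('z',('scene','top'))
import cv2
f=cv2.imread('pics/z_top_raw.png')[130:290,210:440];cv2.imwrite('pics/z_t.png',cv2.resize(f,None,fx=3.4,fy=3.4,interpolation=cv2.INTER_CUBIC))"
```

```text
t 15.53 tcp mixer mm [-122.9  435.2] z 210.6 yaw err deg 0.25 F mixer [ 1.2 -0.9] -0.2
```

View pics/z_t.png

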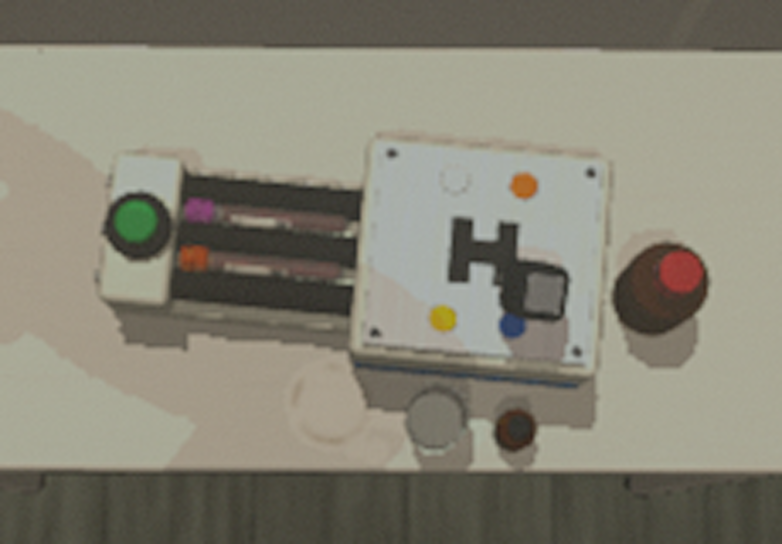

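View pics/z_scene.png

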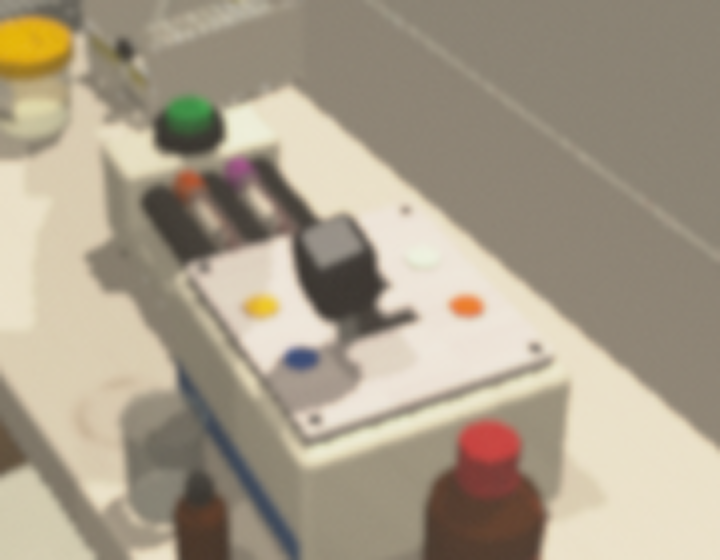

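The lever rests in the blue front-right slot, the button is back up, and the bottles and beaker are at their first-image pixels (cap 681,271; oil bottle 515,430; beaker 436,418). The arm is clear.

```bash
python3 -c "
from workcell import robot
print(robot.finish_job())"
```

```text
the job is handed in; nothing more can be done
None
```

The job is done and handed in at about 15.5 s of the 64 s allowed; no verdict was given. With the fingers shut, I nudged the lever into the cross passage and pushed it into the right lane. I then pushed it forward into the blue (front) slot, and after that pressed the start button and backed away.

- **Lever:** it hit a hard stop, with 11 N after less than 1 mm more travel. Before the button press, the top camera put the tilt at about -0.24 rad along x and -0.235 rad to the side. The final pictures still show it at the blue slot.
- **Button:** it bottomed out at a tool height of about 88 mm (31 N, well above the 5 N needed). As I lifted off, the force fell to 4.4 N and then 3.2 N, like a spring returning. It looks fully up in the final pictures.
- **Bottles and beaker:** all three sit at the same pixels as in the first top picture, and the robot is touching nothing.
- **Disagreement:** the scene camera put points about 1–3 mm away from the top camera's positions. I used the top camera's values, and the contacts fitted them to within about 5 mm.

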